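# Put the pH calibration station back in order

### The arm

A 6-joint arm with a two-finger parallel gripper is mounted at the origin on a cart in front of the work surface, level with it; the furniture and walls round the work are solid. World frame = base frame: x ahead of the robot, y to its left, z up, the work surface at z = 0. Lengths are in m, angles in rad, forces in N, time in s.
With the tool pointing down it reaches from about 0.375 to 0.9 m from the base axis. Payload 3.1 kg.
Tool frame: the origin (TCP) lies on the centre line of the jaws, within the pads' length; the fingertips stand 8 mm ahead of it and the grasp point (between the pads) lies 11 mm behind it; z points along the fingers, y is the line along which they close (so a half turn about z gives the same grasp; the last joint's range is limited). The gripper opens to 85 mm and grips with 20 to 120 N. Pads are 22 mm wide; open, the fingers measure 114 mm over their backs; the gripper's body (76 mm by 85 mm) begins 54 mm behind the grasp point. The pads swing forward as they close: fully open they stand 13 mm farther back than shut.
Start: joints at [1.107, 0.527, 1.433, -0, 1.181, -0.178], TCP at [0.176, 0.6, 0.239] pointing down, gripper open.
Joint ranges: [-3.08, 3.08], [-0.75, 2.2], [0.22, 2.44], [-1.43, 4.57], [0, 2.65], [-2.85, 2.85]. Speed limits (rad/s): [2.79, 2.79, 3.14, 3.14, 3.14, 3.14].

### API

Orientations are given as a unit quaternion [x, y, z, w].
In Python, from station import * gives the robot as it stands.
- The arm moves only by the tool play_rows, never from a script. Its argument "rows" is a list of rows, each a list of 3 entries, a list of its own where there are three numbers: the turn, a rotation vector about the tool's x, y, z in degrees, then the shift along the tool's x, y, z in mm, then the closure, from 0 (fully open) to 1 (shut). In form: [[[ax, ay, az], [dx, dy, dz], jaw], ...]. A call has 1 to 12 rows; each row shifts and turns the commanded pose from where the row before left it, along the tool's axes as they then stand; what a row does not reach is not made up. A row lasts 1/12 s, in which the tool goes at most 41.7 mm and 7.16 degrees, less where a joint would pass 70% of its speed; a pose out of reach is approached as far as the arm can. A call with a gripper value outside its range is refused whole. The fingers move at their own pace and stop on an object; "grip_force" is the grip in N (left out, the last holds). Time passes only in rows, so rows that do not move let the fingers close. It gives the time, the measured TCP pose, the force, the opening and the grip force at its end, in the units of the state.
- sense(): the state, without advancing time (a new reading comes with each control period).
- snapshot(name): name is "scene" or "side" or "wrist"; returns (picture, depth): 480x640x3 uint8, red, green, blue; 480x640 float32, m along the optical axis (not along the pixel's ray), 0 where there is no reading.
- get_calibration(name): a dict with "vfov" (degrees; the focal length in pixels is half the picture's height over the tangent of half this angle, whatever the lens; pixels are square), "cx", "cy" (the principal point, pixels), "xyz" and "attitude" of the camera in the world. Camera axes: x right, y down, z forward; pixel columns grow to the right and rows downward; lengths in m; the calibration is good to about 2 mm. The wrist camera is an equidistant fisheye: a pixel r from the principal point sees the ray r / f radians off the axis. A picture is of the moment at which its call begins: read the wrist's pose just before it. get_calibration takes no time and is no camera call; for the wrist camera it gives the pose at the moment of the call.
- sign_off(): hands the job in; it is judged then, once.
The state is a dict: "t": time; "q": joint angles; "qd": joint speeds; "tau": joint torques, N m; "tcp_pos": TCP position; "tool_rot": TCP orientation; "force": force on the tool from outside, world axes, zero at the start; "ft_torque": the same for the moment, N m; "finger_gap": opening from 0.0 (shut) to 1.0 (fully open); "gripper_force": force on a finger pad.
Only numpy, scipy, OpenCV 4.12 (cv2) and the standard library are available. Lean on these libraries where they do the work, as an engineer would, in place of code of your own. Each camera call takes 0.05 s, during which the arm holds its last target. There are 200 camera calls.

### The job

The pH calibration station has been left muddled and must be set right before the next calibration: stand each buffer bottle in the well whose collar has the bottle's colour, and the small glass beaker in the well with the white collar, all upright on the bottom of their wells. Wells may be taken by the wrong thing, so clear those first; set things down rather than drop them, tip nothing over, and leave the conical flask where it is.

Things in the scene. Friction and masses are not known exactly. Their poses are not given: they have to be found in the camera images.
- pink_bottle: Round bottle of pink calibration buffer with a black screw cap, 50 mm in diameter, 112 mm tall, 125 g; straight body up to 75 mm height, then a shoulder, cap 31 mm wide from 98 to 112 mm. Take it across the body at about 60 to 75 mm height. Origin: centre of the underside, z up. It belongs in the well with the pink collar. (Spare bottles far off at the back right, out of reach, are not meant.)
- yellow_bottle: Round bottle of yellow calibration buffer with a white screw cap, 50 mm in diameter, 112 mm tall, 125 g; straight body up to 75 mm height, then a shoulder, cap 31 mm wide from 98 to 112 mm. Take it across the body at about 60 to 75 mm height. Origin: centre of the underside, z up. It belongs in the well with the yellow collar. (Spare bottles far off at the back right, out of reach, are not meant.)
- blue_bottle: Round bottle of blue calibration buffer with a white screw cap, 50 mm in diameter, 112 mm tall, 125 g; straight body up to 75 mm height, then a shoulder, cap 31 mm wide from 98 to 112 mm. Take it across the body at about 60 to 75 mm height. Origin: centre of the underside, z up. It belongs in the well with the blue collar. (Spare bottles far off at the back right, out of reach, are not meant.)
- small_beaker: Small clear glass beaker with a spout, 40 g, 59 mm tall, body 40 mm and rim 45 mm in diameter (rim band from 48 mm up). Origin: on the underside, z up; the axis of the round body lies 5 mm from the origin along the beaker's +y, the spout points to its -y and reaches 27 mm from the origin. Take it across the rim along its x axis (44 mm wide), at about 50 mm height, so that the fingertips stay above the collars. It belongs in the well with the white collar.
- pink_collar: Pink collar of a well of the fixed grey calibration station (360 x 104 mm plate, four wells in a row 86 mm apart; colours change places). Fixed ring: inner diameter 66 mm, outer 80 mm, top 20 mm above the worktop; things in it stand on the worktop, z = 0. Origin: centre of the well at z = 0; y runs along the row, x across it.
- yellow_collar: Yellow collar of a well of the fixed grey calibration station (360 x 104 mm plate, four wells in a row 86 mm apart; colours change places). Fixed ring: inner diameter 66 mm, outer 80 mm, top 20 mm above the worktop; things in it stand on the worktop, z = 0. Origin: centre of the well at z = 0; y runs along the row, x across it.
- blue_collar: Blue collar of a well of the fixed grey calibration station (360 x 104 mm plate, four wells in a row 86 mm apart; colours change places). Fixed ring: inner diameter 66 mm, outer 80 mm, top 20 mm above the worktop; things in it stand on the worktop, z = 0. Origin: centre of the well at z = 0; y runs along the row, x across it.
- white_collar: White collar of a well of the fixed grey calibration station (360 x 104 mm plate, four wells in a row 86 mm apart; colours change places). Fixed ring: inner diameter 66 mm, outer 80 mm, top 20 mm above the worktop; things in it stand on the worktop, z = 0. Origin: centre of the well at z = 0; y runs along the row, x across it. Place of the small beaker.
- flask: Bystander, leave alone: conical glass flask with pink contents, 68 mm wide at the foot, 32 mm at the neck, 102 mm tall. Stands among the bottles in front of the station. Origin: centre of the underside.
Not all that is in view belongs to the job. Leave any purple or turquoise look-alike of the yellow_bottle alone.

How it is judged:
At the end, for the whole second after the job is handed in: Each bottle stands in the well of its own colour (its centre within 12 mm of the collar's) and the beaker in the white-collared well (origin within 21 mm), all down on the worktop (underside below 6 mm), upright (within 0.1 rad), at rest and released (horizontal distance between pink_bottle and pink_collar below 0.012 m and height (world z) of each of pink_bottle, yellow_bottle, blue_bottle, small_beaker below 0.006 m and angle between each of pink_bottle, yellow_bottle, blue_bottle, small_beaker's own z axis and vertical below 0.1 rad and linear speed of each of pink_bottle, yellow_bottle, blue_bottle, small_beaker below 0.02 m/s and contact force between the fingers and pink_bottle below 0.1 N and horizontal distance between yellow_bottle and yellow_collar below 0.012 m and contact force between the fingers and yellow_bottle below 0.1 N and horizontal distance between blue_bottle and blue_collar below 0.012 m and contact force between the fingers and blue_bottle below 0.1 N and horizontal distance between small_beaker and white_collar below 0.021 m and contact force between the fingers and small_beaker below 0.1 N); the robot touches nothing.
It fails at once if a bottle or the beaker is tipped over (more than 40 degrees) (angle between any of pink_bottle, yellow_bottle, blue_bottle, small_beaker's own z axis and vertical above 0.7 rad).
It fails at once if a bottle or the beaker is dropped (falls freely at more than 0.7 m/s, about 25 mm of fall) ((linear speed of pink_bottle above 0.7 m/s and contact force between the fingers and pink_bottle below 0.05 N) or (linear speed of yellow_bottle above 0.7 m/s and contact force between the fingers and yellow_bottle below 0.05 N) or (linear speed of blue_bottle above 0.7 m/s and contact force between the fingers and blue_bottle below 0.05 N) or (linear speed of small_beaker above 0.7 m/s and contact force between the fingers and small_beaker below 0.05 N)).
It fails at once if the conical flask is pushed more than 25 mm or tipped (distance of flask from where it was at the start of the episode above 0.025 m or angle between flask's own z axis and vertical above 0.35 rad).
It also fails if it takes over 93 s, if anything falls off the work surface, if the arm or the gripper's body presses on something with over 40 N, if the wrist force passes 120 N, or if a joint passes its speed limit or range.

## Working session

There is one attempt and no reset: what is moved stays moved. The work goes in short steps, Python scripts to look and compute and a tool call to move; the robot and the scene stay as the last step left them, time stands still between calls to the robot, and variables do not carry over. Pictures are saved under pics/ and viewed, at most 14 in all, crops included, and the job is handed in when it is done.

Besides the shell and the picture viewer there is one more tool, called after ">>>" in YAML: its name, and indented under it one key for each argument. play_rows: Moves the arm, as the interface text tells. Its arguments: {"type":"object","properties":{"rows":{"type":"array","items":{"type":"array"}},"grip_force":{"type":"number"}},"required":["rows"]}

```bash
mkdir -p pics; ls
python3 - <<'E'
from station import *
import cv2
for n in ("scene","side"):
    p,d=snapshot(n); cv2.imwrite(f"pics/{n}0.png",p[:,:,::-1]); 
    import numpy as np; np.save(f"pics/{n}0.npy",d); print(n,get_calibration(n),(d>0).mean())
s=sense(); print(s['t'],s['tcp_pos'],s['tool_rot'],s['finger_gap'])
E
```

```text
pics
scene {'vfov': 43.587034767792034, 'cx': 324.26503070865607, 'cy': 238.803619507116, 'xyz': array([ 0.0962166 , -0.72435578,  0.68882453]), 'attitude': array([ 0.87029807, -0.27646372,  0.12200648, -0.3889261 ])} 0.9960872395833333
side {'vfov': 43.453199428233766, 'cx': 322.70402741587, 'cy': 244.2063006894764, 'xyz': array([ 0.12452195, -0.9449314 ,  0.51154114]), 'attitude': array([ 0.8363746 , -0.18429674,  0.11249652, -0.50384202])} 0.9958040364583334
0.1 [0.17587348 0.59909714 0.23841227] [ 1.42405200e-01  9.89807957e-01 -9.31258658e-04 -3.14861723e-04] 1.000297705521413
```

View pics/scene0.png

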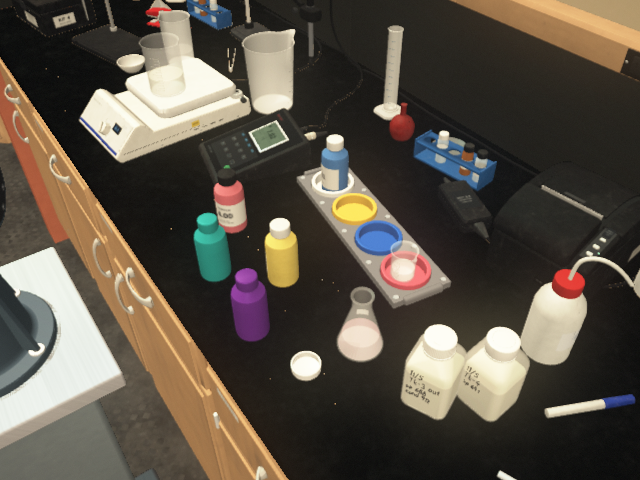

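View pics/side0.png

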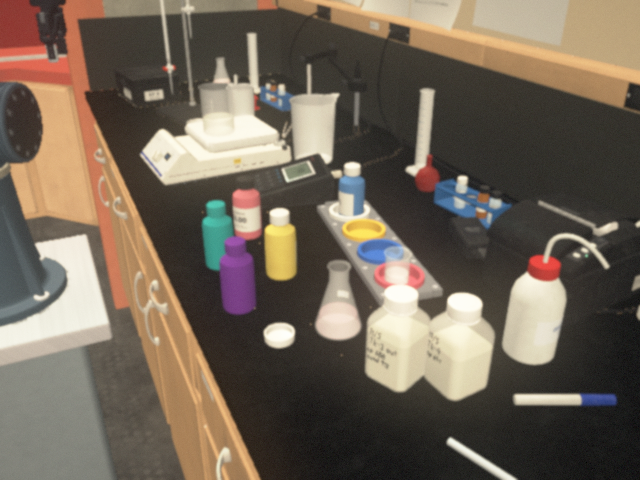

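Scene view: blue bottle at (335,165) in the white well, beaker at (403,265) in the pink well, yellow well (355,208) and blue well (378,237) free, and the flask at (361,325).
- Pink candidates: bottle with black cap (230,203), the flask's pink contents (361,340), the red bulb (402,125). I choose (230,203).
- Yellow candidates: (281,255) with white cap, purple look-alike (250,305), turquoise look-alike (212,248). I choose (281,255).
- Blue: (335,165) only; the blue rack (455,160) is not a bottle.
- Beaker: (403,265); the large beakers (165,65), (175,35) and (270,70) and the white dish (306,365) are not it.

```bash
cat > h.py <<'E'
from station import *
import numpy as np, cv2
from scipy.spatial.transform import Rotation as R
def f(c): return 240/np.tan(np.radians(c['vfov']/2))
def ray(c,uv):
    uv=np.atleast_2d(uv).astype(float)
    d=np.c_[(uv[:,0]-c['cx'])/f(c),(uv[:,1]-c['cy'])/f(c),np.ones(len(uv))]
    return R.from_quat(c['attitude']).apply(d)
def plane(c,uv,z):
    d=ray(c,uv); return c['xyz']+d*((z-c['xyz'][2])/d[:,2])[:,None]
def world(c,m,dep):
    v,u=np.nonzero(m&(dep>0)); return c['xyz']+ray(c,np.c_[u,v])*dep[v,u][:,None]
def circ(P):
    A=np.c_[2*P[:,:2],np.ones(len(P))]; s=np.linalg.lstsq(A,(P[:,:2]**2).sum(1),rcond=None)[0]
    return s[:2],np.sqrt(s[2]+s[:2]@s[:2])
def hsv(p): return cv2.cvtColor(p,cv2.COLOR_RGB2HSV)
RNG=dict(pink=((168,90,90),(180,255,255)),yellow=((20,130,90),(32,255,255)),blue=((100,120,60),(118,255,255)))
E
cat > m.py <<'E'
from h import *
for n in ("scene","side"):
    p=cv2.imread(f"pics/{n}0.png")[:,:,::-1].copy(); dep=np.load(f"pics/{n}0.npy"); c=get_calibration(n); H=hsv(p)
    for k,(lo,hi) in RNG.items():
        m=cv2.inRange(H,lo,hi)>0
        P=world(c,m,dep); 
        box=(P[:,0]>.3)&(P[:,0]<.9)&(P[:,1]>-.35)&(P[:,1]<.45)
        P=P[box]
        col=P[(P[:,2]>.014)&(P[:,2]<.026)]
        cen=np.median(col,0); 
        print(n,k,'col n',len(col),cen.round(3))
        lab=m.astype(np.uint8); nn,L,st,ce=cv2.connectedComponentsWithStats(lab)
        for i in range(1,nn):
            if st[i,4]>60:
                Q=world(c,L==i,dep); 
                print('  ',ce[i].round(),st[i],np.median(Q,0).round(3),Q[:,2].min().round(3),Q[:,2].max().round(3))
    P=p[120:320,170:460]; cv2.imwrite(f"pics/{n}c.png",cv2.resize(P,None,fx=2.7,fy=2.7,interpolation=2)[:,:,::-1])
E
python3 m.py
```

```text
scene pink col n 6 [ 0.587 -0.207  0.021]
scene yellow col n 675 [ 0.598 -0.096  0.02 ]
   [354. 208.] [ 332  193   45   32 1112] [ 0.623 -0.067  0.013] -0.002 0.024
   [282. 261.] [ 264  231   35   57 1528] [ 0.42  -0.151  0.055] -0.002 0.094
scene blue col n 603 [ 0.611 -0.151  0.02 ]
   [211.  15.] [187   0  45  29 579] [0.805 0.832 0.025] -0.0 0.047
   [ 97. 135.] [ 80 118  36  37  68] [0.322 0.398 0.034] 0.029 0.038
   [451. 161.] [ 414  130   83   61 1788] [ 0.85  -0.069  0.025] -0.001 0.049
   [377. 237.] [ 355  221   47   34 1198] [ 0.609 -0.151  0.009] -0.001 0.024
   [619. 401.] [602 394  33  15 310] [ 0.66  -0.584  0.013] -0.0 0.017
side pink col n 16 [ 0.577 -0.207  0.02 ]
side yellow col n 530 [ 0.584 -0.104  0.019]
   [363. 230.] [343 220  42  21 712] [ 0.622 -0.057  0.013] -0.002 0.022
   [280. 252.] [ 264  224   33   57 1599] [ 0.42  -0.151  0.049] -0.002 0.092
side blue col n 282 [ 0.59  -0.139  0.018]
   [460. 201.] [434 179  77  41 868] [ 0.844 -0.037  0.024] -0.002 0.045
   [374. 250.] [358 240  40  23 529] [ 0.6   -0.134  0.012] -0.002 0.021
   [599. 400.] [582 394  35  12 394] [ 0.659 -0.585  0.011] -0.002 0.015
```

View pics/scenec.png

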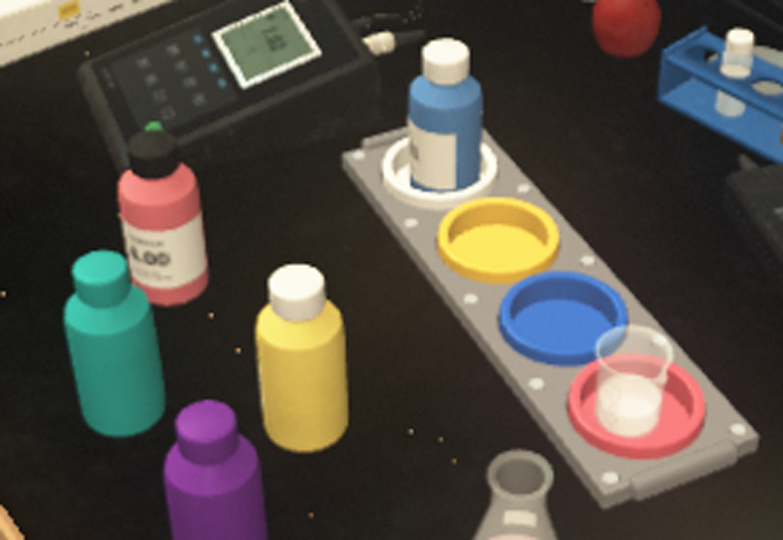

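The crop confirms the choices: pink bottle with black cap at crop (160,230), yellow with white cap (300,360), blue in white collar (445,125), beaker in pink collar (635,385). Now the exact positions.

```bash
cat > m2.py <<'E'
from h import *
from scipy.optimize import least_squares
def cyl(P,r):
    g=P[:,:2].mean(0)
    s=least_squares(lambda c:np.hypot(*(P[:,:2]-c).T)-r,g+[.01,.015],loss='soft_l1',f_scale=.002); return s.x,np.abs(s.fun).mean()
B=dict(scene=dict(pink=(215,178,248,232),yellow=(264,228,300,290),blue=(318,150,352,192),turq=(194,225,232,282),purple=(231,285,271,342)),
       side=dict(pink=(230,190,262,240),yellow=(262,222,298,280),blue=(336,176,366,215),turq=(202,213,234,270),purple=(219,250,256,314)))
for n in B:
    p=cv2.imread(f"pics/{n}0.png")[:,:,::-1].copy(); dep=np.load(f"pics/{n}0.npy"); c=get_calibration(n); H=hsv(p)
    for k,(a,b,x,y) in B[n].items():
        m=np.zeros((480,640),bool); m[b:y,a:x]=1
        P=world(c,m,dep); P=P[(P[:,2]>.028)&(P[:,2]<.072)]
        med=np.median(P,0); P=P[np.hypot(*(P-med)[:,:2].T)<.03]
        print(n,k,len(P),*cyl(P,.025))
    # collars: contour outer ellipse at z=.02
    for k,bx in dict(scene=dict(pink=(378,245,436,295),yellow=(330,190,380,226),blue=(352,218,407,257)),side=dict(yellow=(341,217,388,243),blue=(355,237,407,266)))[n].items():
        a,b,x,y=bx; m=np.zeros((480,640),bool); m[b:y,a:x]=1
        h=H[...,0].astype(int); s=H[...,1]>110
        hh={'pink':(h>165)|(h<5),'yellow':(h>15)&(h<35),'blue':(h>98)&(h<122)}[k]
        m&=hh&s
        P=world(c,m,dep); P=P[(P[:,2]>.0165)&(P[:,2]<.0235)]
        s=least_squares(lambda q:np.maximum(np.abs(np.hypot(*(P[:,:2]-q).T)-.0365)-.0035,0),(P[:,:2].max(0)+P[:,:2].min(0))/2,loss='soft_l1',f_scale=.001)
        print(n,'collar',k,len(P),s.x,((P[:,:2].max(0)+P[:,:2].min(0))/2),np.abs(s.fun).mean())
    ms=(dep>0); P=world(c,ms,dep)
    m=np.zeros((480,640),bool); a,b,x,y=dict(scene=(390,238,420,282),side=(382,246,413,288))[n]; m[b:y,a:x]=1
    P=world(c,m,dep); P=P[(P[:,2]>.03)&(P[:,2]<.062)]; print('beaker',len(P),P.mean(0) if len(P) else '')
    m[:]=0; a,b,x,y=dict(scene=(335,285,385,362),side=(312,260,365,342))[n]; m[b:y,a:x]=1
    P=world(c,m,dep); P=P[(P[:,2]>.01)&(P[:,2]<.102)]; print('flask',len(P),P.min(0),P.max(0))
E
python3 m2.py
```

```text
scene pink 584 [0.42767756 0.02866201] 0.0009498782210795203
scene yellow 634 [ 0.43084546 -0.13215192] 0.0007398773557613234
scene blue 509 [0.6334889  0.00809354] 0.001102487048691708
scene turq 661 [ 0.34850172 -0.05876963] 0.0008120823087558438
scene purple 723 [ 0.33686261 -0.197026  ] 0.0005846029348432658
scene collar pink 437 [ 0.58917045 -0.24488049] [ 0.58860165 -0.24485271] 0.00010492491613595223
scene collar yellow 440 [ 0.61691292 -0.07548857] [ 0.61675801 -0.07538103] 9.401843148907645e-05
scene collar blue 405 [ 0.60306836 -0.16046222] [ 0.6021381  -0.15975735] 4.9416285953583955e-05
beaker 675 [ 0.58786247 -0.23974858  0.04550023]
flask 2157 [ 0.41463969 -0.34276164  0.01008412] [ 0.54272046 -0.24364361  0.10199405]
side pink 592 [0.42410773 0.02954395] 0.0011588697891810435
side yellow 727 [ 0.42747741 -0.1310467 ] 0.0009658210884610133
side blue 527 [0.63008018 0.00956182] 0.0012320615710394308
side turq 548 [ 0.3451245  -0.05780062] 0.001047866108818346
side purple 862 [ 0.33361142 -0.19606601] 0.0008369076519922908
side collar yellow 286 [ 0.61331252 -0.07438719] [ 0.61419172 -0.07500484] 0.00019094866256449695
side collar blue 199 [ 0.60006524 -0.15980058] [ 0.59975455 -0.15801185] 6.06890723208679e-05
beaker 630 [ 0.58344329 -0.24048409  0.04507339]
flask 2333 [ 0.41192591 -0.34302203  0.01001107] [ 0.56262813 -0.16108628  0.10199951]
```

```bash
cat >> h.py <<'E'
def plan(x,y,z,psi):
    "turn (deg, tool axes) and then shift (mm, tool axes after the turn) to TCP x,y,z pointing down, jaw line at psi deg"
    s=sense(); r0=R.from_quat(s['tool_rot']); a=np.radians(psi)
    best=None
    for k in (0,np.pi):
        Y=np.array([np.cos(a+k),np.sin(a+k),0]); Z=np.array([0,0,-1.]); rt=R.from_matrix(np.c_[np.cross(Y,Z),Y,Z])
        t=(r0.inv()*rt).as_rotvec(degrees=True)
        if best is None or abs(t[2])<abs(best[0][2]): best=(t,rt)
    t,rt=best; d=rt.inv().apply(np.array([x,y,z])-s['tcp_pos'])*1000
    print('turn',t.round(1),'shift',d.round(1),'rows>=',round(np.linalg.norm(d)/41,1),'t',round(s['t'],2),'tcp',s['tcp_pos'].round(4),'gap',round(s['finger_gap'],3),'F',s['force'].round(1),'q',s['q'].round(2))
E
python3 - <<'E'
from h import *
n='scene';dep=np.load('pics/scene0.npy');c=get_calibration(n)
P=world(c,np.ones((480,640),bool),dep)
a=np.array([.176,.6]);b=np.array([.63,.01]);L=np.linalg.norm(b-a);u=(b-a)/L
s=(P[:,:2]-a)@u; w=np.abs((P[:,:2]-a)@[-u[1],u[0]])
for lo in np.arange(-.05,L+.1,.1):
    k=(s>lo)&(s<lo+.1)&(w<.1); print(round(lo,2),k.sum(),P[k,2].max() if k.any() else None)
plan(.631,.009,.24,-9)
E
```

```text
-0.05 762 0.0035238812161833
0.05 3701 0.0045704897817225865
0.15 4415 0.08222383502389052
0.25 5017 0.19618747571786255
0.35 6127 0.19928294636976024
0.45 2689 0.0518382045227358
0.55 3798 0.06778439053828378
0.65 3749 0.11640661314633494
0.75 3899 0.11679173648661834
turn [-0.1  0.1 82.6] shift [-511.6  541.8   -1.6] rows>= 18.2 t 0.1 tcp [0.1759 0.5991 0.2384] gap 1.0 F [ 0.1  0.4 -0. ] q [ 1.11  0.53  1.43  0.    1.18 -0.18]
```

>>> play_rows:
  rows:
    - [[0, 0, 6.9], [0, 0, -6], 0]
    - [[0, 0, 6.9], [0, 0, -6], 0]
    - [[0, 0, 6.9], [0, 0, -6], 0]
    - [[0, 0, 6.9], [0, 0, -6], 0]
    - [[0, 0, 6.9], [0, 0, -6], 0]
    - [[0, 0, 6.9], [0, 0, -6], 0]
    - [[0, 0, 6.9], [0, 0, -6], 0]
    - [[0, 0, 6.9], [0, 0, -6], 0]
    - [[0, 0, 6.9], [0, 0, -6], 0]
    - [[0, 0, 6.9], [0, 0, -6], 0]
    - [[0, 0, 6.9], [0, 0, -6], 0]
    - [[0, 0, 6.9], [0, 0, -6], 0]

```text
t: 1.1
tcp_pos: [0.176, 0.5993, 0.311]
tool_rot: [0.763, 0.646, -0.001, 0.0]
force: [-0.6, 0.1, 0.5]
finger_gap: 1.0
gripper_force: 0.0
```

>>> play_rows:
  rows:
    - [[0, 0, 0], [-25, 27, 0], 0]
    - [[0, 0, 0], [-25, 27, 0], 0]
    - [[0, 0, 0], [-25, 27, 0], 0]
    - [[0, 0, 0], [-25, 27, 0], 0]
    - [[0, 0, 0], [-25, 27, 0], 0]
    - [[0, 0, 0], [-25, 27, 0], 0]
    - [[0, 0, 0], [-25, 27, 0], 0]
    - [[0, 0, 0], [-25, 27, 0], 0]
    - [[0, 0, 0], [-25, 27, 0], 0]
    - [[0, 0, 0], [-25, 27, 0], 0]
    - [[0, 0, 0], [-25, 27, 0], 0]

```text
t: 2.02
tcp_pos: [0.426, 0.2791, 0.311]
tool_rot: [0.761, 0.648, -0.0, -0.0]
force: [1.0, -0.5, -0.4]
finger_gap: 0.999
gripper_force: 0.0
```

>>> play_rows:
  rows:
    - [[0, 0, 0], [-25, 27, 0], 0]
    - [[0, 0, 0], [-25, 27, 0], 0]
    - [[0, 0, 0], [-25, 27, 0], 0]
    - [[0, 0, 0], [-25, 27, 0], 0]
    - [[0, 0, 0], [-25, 27, 10], 0]
    - [[0, 0, 0], [-25, 27, 10], 0]
    - [[0, 0, 0], [-25, 27, 10], 0]
    - [[0, 0, 0], [-25, 15, 10], 0]
    - [[0, 0, 0], [0, 0, 0], 0]

```text
t: 2.77
tcp_pos: [0.5965, 0.0455, 0.2684]
tool_rot: [0.763, 0.646, -0.002, -0.0]
force: [-0.7, 0.7, -0.2]
finger_gap: 1.0
gripper_force: 0.0
```

Run:
```python
from h import *
plan(.631,.009,.056,-9)
p,d=snapshot('wrist'); c=get_calibration('wrist'); print(c); cv2.imwrite('pics/w1.png',p[:,:,::-1]); np.save('pics/w1.npy',d)
```

```text
turn [-0.1  0.2 -0.5] shift [-30.7  39.8 212.4] rows>= 5.3 t 2.77 tcp [0.5965 0.0455 0.2684] gap 1.0 F [-0.7  0.7 -0.2] q [-0.11  0.46  1.47 -0.    1.22  0.06]
{'vfov': 65.70646984690485, 'cx': 316.02824646920897, 'cy': 245.47116837662492, 'xyz': array([0.60896086, 0.12425664, 0.40360305]), 'attitude': array([ 0.98477747, -0.08122851, -0.01435256,  0.15300086])}
```

View pics/w1.png

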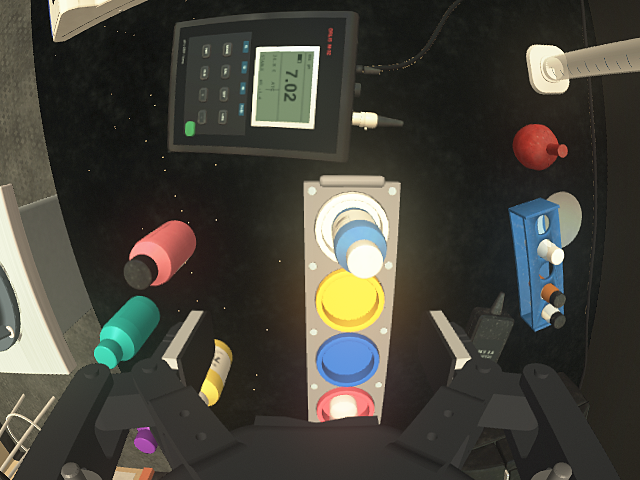

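Wrist view: blue cap (366,260) over the white collar (352,229), yellow well (350,300), blue well (348,360). I'll check these against the fixed-camera numbers.

```bash
cat >> h.py <<'E'
def fray(c,uv):
    uv=np.atleast_2d(uv).astype(float); v=np.c_[uv[:,0]-c['cx'],uv[:,1]-c['cy']]; r=np.hypot(*v.T); th=r/f(c)
    d=np.c_[v/np.maximum(r,1e-9)[:,None]*np.sin(th)[:,None],np.cos(th)]
    return R.from_quat(c['attitude']).apply(d)
def fplane(c,uv,z):
    d=fray(c,uv); return c['xyz']+d*((z-c['xyz'][2])/d[:,2])[:,None]
E
python3 - <<'E'
from h import *
from scipy.optimize import least_squares
p=cv2.imread('pics/w1.png')[:,:,::-1].copy(); c=get_calibration('wrist'); H=hsv(p)
def comps(m,box,z):
    a,b,x,y=box; M=np.zeros((480,640),np.uint8); M[b:y,a:x]=m[b:y,a:x]
    cn=max(cv2.findContours(M,0,2)[0],key=cv2.contourArea)[:,0]; W=fplane(c,cn,z)
    return W
for k,(lo,hi) in dict(yellow=((18,110,90),(34,255,255)),blue=((100,110,60),(122,255,255))).items():
    W=comps(cv2.inRange(H,lo,hi),(305,262,395,395) if k=='yellow' else (305,332,395,395),.02); print(k,circ(W))
w=cv2.inRange(H,(0,0,190),(180,60,255)); W=comps(w,(340,238,395,285),.112);print('cap',circ(W))
W=comps(w,(305,185,395,237),.02); print('white',circ(W[fplane(c,[[0,0]],0)[:,0]*0==0] if 0 else W))
E
```

```text
yellow (array([ 0.61391859, -0.06941209]), np.float64(0.03947453052709629))
blue (array([ 0.6008121 , -0.15232963]), np.float64(0.03968909838798816))
cap (array([0.63522409, 0.01264188]), np.float64(0.018136784769769095))
white (array([0.62929781, 0.03133118]), np.float64(0.030266185807996157))
```

>>> play_rows:
  rows:
    - [[0, 0, -0.5], [-15, 20, 10], 0]
    - [[0, 0, 0], [-15, 20, 20], 0]
    - [[0, 0, 0], [0, 0, 20], 0]
    - [[0, 0, 0], [0, 0, 30], 0]
    - [[0, 0, 0], [0, 0, 0], 0]

```text
t: 3.23
tcp_pos: [0.6255, 0.0164, 0.1859]
tool_rot: [0.758, 0.652, -0.004, -0.005]
force: [-1.0, -0.6, 0.3]
finger_gap: 0.999
gripper_force: 0.0
```

Run:
```python
from h import *
plan(.632,.010,.056,-9)
```

```text
turn [-0.7 -0.   0.3] shift [ -5.3   7.4 129.9] rows>= 3.2 t 3.23 tcp [0.6255 0.0164 0.1859] gap 0.999 F [-1.  -0.6  0.3] q [-0.15  0.59  1.47  0.    1.09 -0.  ]
```

>>> play_rows:
  rows:
    - [[0, 0, 0], [0, 0, 10], 0]
    - [[0, 0, 0], [0, 0, 10], 0]
    - [[0, 0, 0], [0, 0, 0], 0]
    - [[0, 0, 0], [0, 0, 0], 0]
    - [[0, 0, 0], [0, 0, 0], 0]

```text
t: 3.65
tcp_pos: [0.6305, 0.0152, 0.1725]
tool_rot: [0.758, 0.652, 0.001, 0.001]
force: [-1.0, -0.2, 0.3]
finger_gap: 1.003
gripper_force: 0.0
```

Run:
```python
from h import *
plan(.632,.010,.056,-9)
```

```text
turn [0.1 0.  0.4] shift [ -4.9   2.3 116.5] rows>= 2.8 t 3.65 tcp [0.6305 0.0152 0.1725] gap 1.003 F [-1.  -0.2  0.3] q [-0.15  0.61  1.48 -0.    1.05 -0.  ]
```

>>> play_rows:
  rows:
    - [[0, 0, 0], [-5, 2.5, 10], 0]
    - [[0, 0, 0], [0, 0, 18], 0]
    - [[0, 0, 0], [0, 0, 18], 0]
    - [[0, 0, 0], [0, 0, 18], 0]
    - [[0, 0, 0], [0, 0, 18], 0]
    - [[0, 0, 0], [0, 0, 18], 0]
    - [[0, 0, 0], [0, 0, 16], 0]
    - [[0, 0, 0], [0, 0, 0], 0]
    - [[0, 0, 0], [0, 0, 0], 0]

```text
t: 4.4
tcp_pos: [0.6312, 0.0094, 0.0546]
tool_rot: [0.759, 0.652, -0.001, -0.001]
force: [-0.4, -0.7, 0.4]
finger_gap: 1.0
gripper_force: 0.0
```

>>> play_rows:
  rows:
    - [[0, 0, 0], [0, 0, 0], 0.6]
    - [[0, 0, 0], [0, 0, 0], 0.6]
    - [[0, 0, 0], [0, 0, 0], 0.6]
    - [[0, 0, 0], [0, 0, 0], 0.6]
    - [[0, 0, 0], [0, 0, 0], 0.6]
    - [[0, 0, 0], [0, 0, 0], 0.6]
    - [[0, 0, 0], [0, 0, 0], 0.6]
    - [[0, 0, 0], [0, 0, 0], 0.6]
  grip_force: 35

```text
t: 5.07
tcp_pos: [0.6324, 0.0096, 0.0569]
tool_rot: [0.758, 0.652, 0.001, 0.001]
force: [-0.4, 1.5, 5.7]
finger_gap: 0.566
gripper_force: 36.2
```

Run:
```python
from h import *
plan(.632,.010,.056,-9)
```

```text
turn [0.1 0.  0.3] shift [ 0.4 -0.5  0.9] rows>= 0.0 t 5.07 tcp [0.6324 0.0096 0.0569] gap 0.566 F [-0.4  1.5  5.7] q [-0.16  0.77  1.54 -0.    0.82 -0.01]
```

>>> play_rows:
  rows:
    - [[0, 0, 0], [0, 0, -10], 0.6]
    - [[0, 0, 0], [0, 0, -15], 0.6]
    - [[0, 0, 0], [0, 0, -20], 0.6]
    - [[0, 0, 0], [0, 0, -15], 0.6]
    - [[0, 0, 0], [0, 0, 0], 0.6]

```text
t: 5.48
tcp_pos: [0.6337, 0.0094, 0.1188]
tool_rot: [0.758, 0.652, 0.002, 0.003]
force: [0.8, -0.4, -1.7]
finger_gap: 0.567
gripper_force: 36.8
```

>>> play_rows:
  rows:
    - [[0, 0, 0], [-10, 0, 0], 0.6]
    - [[0, 0, 0], [-20, 0, 0], 0.6]
    - [[0, 0, 0], [-20, 0, 0], 0.6]
    - [[0, 0, 0], [-20, 0, 0], 0.6]
    - [[0, 0, 0], [-20, 0, 0], 0.6]
    - [[0, 0, 0], [-20, 0, 0], 0.6]
    - [[0, 0, 0], [-20, 0, 0], 0.6]
    - [[0, 0, 0], [-20, 0, 0], 0.6]
    - [[0, 0, 0], [-20, -3, 0], 0.6]
    - [[0, 0, 0], [0, 0, 0], 0.6]
    - [[0, 0, 0], [0, 0, 0], 0.6]
    - [[0, 0, 0], [0, 0, 0], 0.6]

```text
t: 6.48
tcp_pos: [0.602, -0.1577, 0.1142]
tool_rot: [0.759, 0.651, -0.0, -0.001]
force: [-0.7, 1.0, -1.8]
finger_gap: 0.565
gripper_force: 36.7
```

Run:
```python
from h import *
plan(.6015,-.160,.057,-9)
p,d=snapshot('scene'); cv2.imwrite('pics/s2.png',p[120:320,170:490,::-1].repeat(2,0).repeat(2,1))
```

```text
turn [-0.1 -0.1  0.3] shift [-2.4 -0.2 57.2] rows>= 1.4 t 6.48 tcp [ 0.602  -0.1577  0.1142] gap 0.565 F [-0.7  1.  -1.8] q [-0.44  0.68  1.54  0.    0.92 -0.28]
```

View pics/s2.png

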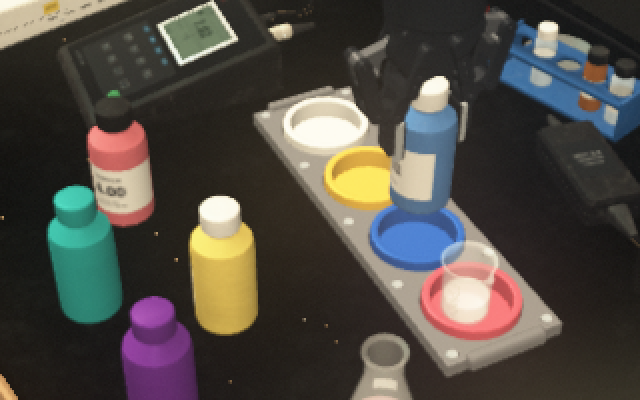

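The blue bottle hangs above the blue well at crop (425,165), level. The white and yellow wells are empty. Lowering.

>>> play_rows:
  rows:
    - [[0, 0, 0], [-2.5, 0, 10], 0.6]
    - [[0, 0, 0], [0, 0, 12], 0.6]
    - [[0, 0, 0], [0, 0, 12], 0.6]
    - [[0, 0, 0], [0, 0, 10], 0.6]
    - [[0, 0, 0], [0, 0, 6], 0.6]
    - [[0, 0, 0], [0, 0, 4], 0.6]
    - [[0, 0, 0], [0, 0, 2], 0.6]
    - [[0, 0, 0], [0, 0, 0], 0.6]
    - [[0, 0, 0], [0, 0, 0], 0.6]

```text
t: 7.28
tcp_pos: [0.6029, -0.1605, 0.0595]
tool_rot: [0.759, 0.652, 0.0, 0.0]
force: [0.4, -0.2, -1.9]
finger_gap: 0.564
gripper_force: 36.7
```

Run:
```python
from h import *
plan(.6015,-.160,.057,-9)
```

```text
turn [0.  0.  0.3] shift [ 0.3 -1.5  2.5] rows>= 0.1 t 7.28 tcp [ 0.6029 -0.1605  0.0595] gap 0.564 F [ 0.4 -0.2 -1.9] q [-0.44  0.76  1.56  0.    0.82 -0.29]
```

>>> play_rows:
  rows:
    - [[0, 0, 0], [0, -1.5, 2], 0.6]
    - [[0, 0, 0], [0, 0, 1], 0.6]
    - [[0, 0, 0], [0, 0, 0], 0.6]
    - [[0, 0, 0], [0, 0, 0], 0.4]
    - [[0, 0, 0], [0, 0, 0], 0.2]
    - [[0, 0, 0], [0, 0, 0], 0]
    - [[0, 0, 0], [0, 0, 0], 0]
    - [[0, 0, 0], [0, 0, 0], 0]
    - [[0, 0, 0], [0, 0, 0], 0]

```text
t: 8.03
tcp_pos: [0.6012, -0.1602, 0.0563]
tool_rot: [0.759, 0.652, 0.0, 0.0]
force: [0.0, -0.3, -0.8]
finger_gap: 0.996
gripper_force: 0.0
```

>>> play_rows:
  rows:
    - [[0, 0, 0], [0, 0, -15], 0]
    - [[0, 0, 0], [0, 0, -30], 0]
    - [[0, 0, 0], [0, 0, -35], 0]
    - [[0, 0, 0], [0, 0, -35], 0]
    - [[0, 0, 0], [0, 0, -35], 0]
    - [[0, 0, 0], [-15, 0, -15], 0]
    - [[0, 0, 0], [-20, 0, 0], 0]
    - [[0, 0, 0], [0, 0, 0], 0]
    - [[0, 0, 0], [0, 0, 0], 0]

```text
t: 8.78
tcp_pos: [0.5956, -0.1954, 0.2216]
tool_rot: [0.759, 0.651, 0.0, 0.0]
force: [0.3, -0.0, 0.1]
finger_gap: 0.998
gripper_force: 0.0
```

Run:
```python
from h import *
plan(.587,-.245,.2,-9)
p,d=snapshot('wrist'); c=get_calibration('wrist'); print(c); cv2.imwrite('pics/w2.png',p[:,:,::-1]); np.save('pics/w2.npy',d)
```

```text
turn [ 0.  -0.   0.2] shift [-50.3  -0.7  21.6] rows>= 1.3 t 8.78 tcp [ 0.5956 -0.1954  0.2216] gap 0.998 F [ 0.3 -0.   0.1] q [-0.5   0.55  1.45  0.    1.15 -0.34]
{'vfov': 65.70646984690485, 'cx': 316.02824646920897, 'cy': 245.47116837662492, 'xyz': array([ 0.6077645 , -0.11837642,  0.35537942]), 'attitude': array([ 0.98535687, -0.07540048, -0.01220666,  0.15243888])}
```

View pics/w2.png

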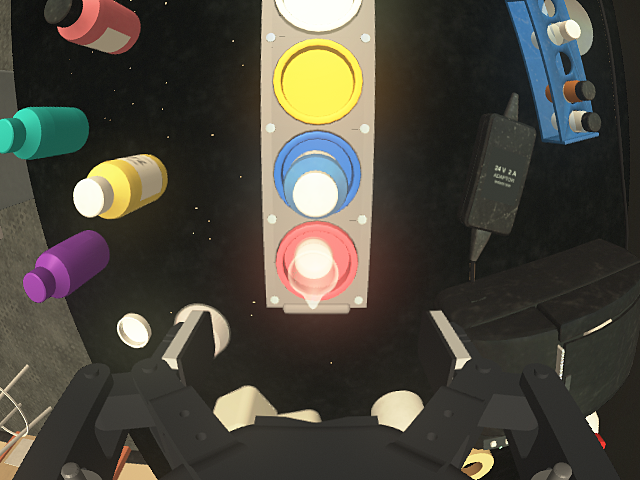

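Wrist view: blue bottle centred in the blue well (317,185). The beaker rim centre is near (313,272), with the spout at about (314,306) pointing along the row towards -y. The flask is partly hidden near (210,325).

Run:
```python
from h import *
c=get_calibration('wrist')
print(fplane(c,[[313,272],[314,306],[288,272],[339,272]],.057).round(4), fplane(c,[[314,258]],0.01).round(4))
p=cv2.imread('pics/w2.png'); H=hsv(p[:,:,::-1].copy()); h=H[...,0].astype(int)
M=((((h>165)|(h<6))&(H[...,1]>90)).astype(np.uint8)); M[:215]=0;M[310:]=0;M[:,:260]=0;M[:,372:]=0
cn=max(cv2.findContours(M,0,2)[0],key=cv2.contourArea)[:,0]; cn=cn[cn[:,1]<292]; print('pink',circ(fplane(c,cn,.02)))
cv2.imwrite('pics/w2c.png',cv2.resize(p[210:320,255:375],None,fx=5,fy=5,interpolation=2))
```

```text
[[ 0.5868 -0.2352  0.057 ]
 [ 0.5826 -0.2678  0.057 ]
 [ 0.5654 -0.2319  0.057 ]
 [ 0.609  -0.2386  0.057 ]] [[ 0.5868 -0.2391  0.01  ]]
pink (array([ 0.58878199, -0.23877904]), np.float64(0.03416238920049631))
```

View pics/w2c.png

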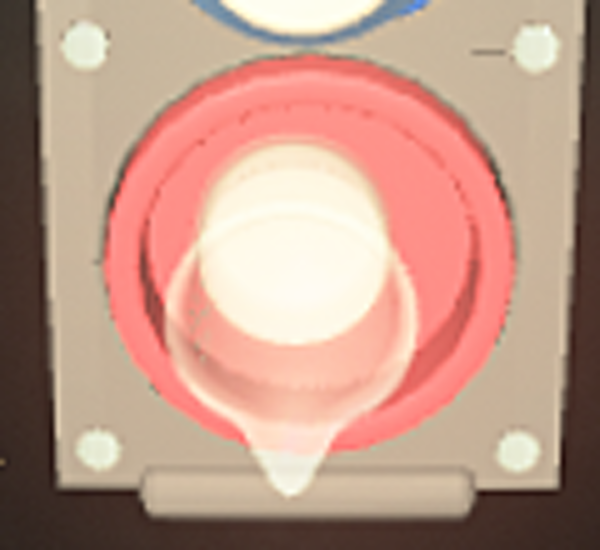

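>>> play_rows:
  rows:
    - [[0, 0, 0], [-12, 0, 5], 0]
    - [[0, 0, 0], [-18, 0, 20], 0]
    - [[0, 0, 0], [-16, 0, 25], 0]
    - [[0, 0, 0], [0, 0, 25], 0]
    - [[0, 0, 0], [0, 0, 20], 0]
    - [[0, 0, 0], [0, 0, 0], 0]
    - [[0, 0, 0], [0, 0, 0], 0]

```text
t: 9.42
tcp_pos: [0.5878, -0.2396, 0.1243]
tool_rot: [0.758, 0.652, -0.001, -0.002]
force: [-0.2, 0.0, 0.5]
finger_gap: 1.004
gripper_force: 0.0
```

Run:
```python
from h import *
plan(.586,-.241,.039,-9)
c=get_calibration('scene'); print(plane(c,[[362,297]],.102))
```

```text
turn [-0.2 -0.1  0.3] shift [-1.7 -1.5 85.3] rows>= 2.1 t 9.42 tcp [ 0.5878 -0.2396  0.1243] gap 1.004 F [-0.2  0.   0.5] q [-0.56  0.68  1.5  -0.    0.97 -0.41]
[[ 0.44618168 -0.31163656  0.102     ]]
```

>>> play_rows:
  rows:
    - [[0, 0, 0], [-2, -1, 10], 0]
    - [[0, 0, 0], [0, 0, 15], 0]
    - [[0, 0, 0], [0, 0, 15], 0]
    - [[0, 0, 0], [0, 0, 15], 0]
    - [[0, 0, 0], [0, 0, 15], 0]
    - [[0, 0, 0], [0, 0, 10], 0]
    - [[0, 0, 0], [0, 0, 4], 0]
    - [[0, 0, 0], [0, 0, 0], 0]
    - [[0, 0, 0], [0, 0, 0], 0]

```text
t: 10.17
tcp_pos: [0.5882, -0.2423, 0.043]
tool_rot: [0.758, 0.652, 0.0, 0.001]
force: [-0.3, -0.2, -0.0]
finger_gap: 0.997
gripper_force: 0.0
```

>>> play_rows:
  rows:
    - [[0, 0, 0], [0, 0, 0], 0.3]
    - [[0, 0, 0], [0, 0, 0], 0.4]
    - [[0, 0, 0], [0, 0, 0], 0.45]
    - [[0, 0, 0], [0, 0, 0], 0.5]
    - [[0, 0, 0], [0, 0, 0], 0.55]
    - [[0, 0, 0], [0, 0, 0], 0.6]
    - [[0, 0, 0], [0, 0, 0], 0.6]
    - [[0, 0, 0], [0, 0, 0], 0.6]
  grip_force: 20

```text
t: 10.83
tcp_pos: [0.5878, -0.2423, 0.043]
tool_rot: [0.759, 0.652, 0.0, 0.0]
force: [-1.1, -0.0, 6.0]
finger_gap: 0.487
gripper_force: 19.9
```

Run:
```python
from h import *
plan(.586,-.241,.039,-9)
p,d=snapshot('scene'); cv2.imwrite('pics/s3.png',p[140:340,250:490,::-1].repeat(3,0).repeat(3,1))
```

```text
turn [0.  0.  0.3] shift [ 1. -2.  4.] rows>= 0.1 t 10.83 tcp [ 0.5878 -0.2423  0.043 ] gap 0.487 F [-1.1 -0.   6. ] q [-0.57  0.8   1.53 -0.    0.81 -0.41]
```

View pics/s3.png

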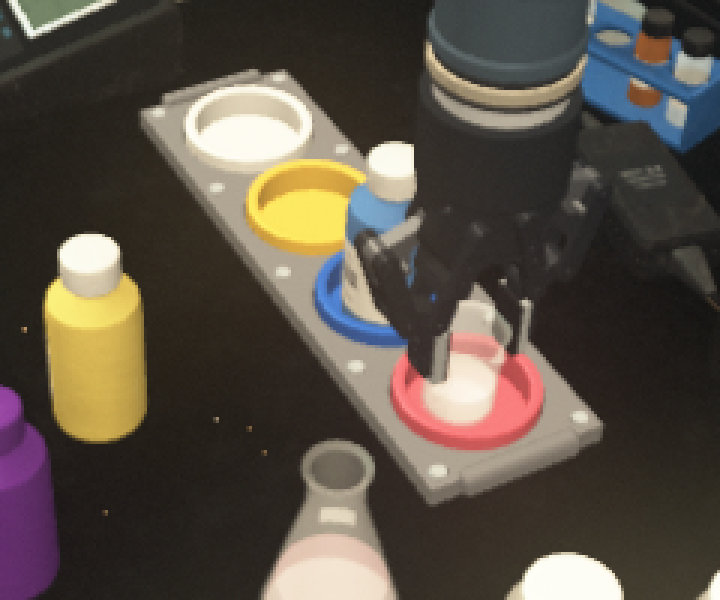

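The beaker is held at the rim, upright, at crop (465,375). Lifting high enough to clear the blue bottle.

>>> play_rows:
  rows:
    - [[0, 0, 0], [0, 0, -6], 0.6]
    - [[0, 0, 0], [0, 0, -12], 0.6]
    - [[0, 0, 0], [0, 0, -18], 0.6]
    - [[0, 0, 0], [0, 0, -20], 0.6]
    - [[0, 0, 0], [0, 0, -20], 0.6]
    - [[0, 0, 0], [0, 0, -20], 0.6]
    - [[0, 0, 0], [0, 0, -20], 0.6]
    - [[0, 0, 0], [0, 0, -20], 0.6]
    - [[0, 0, 0], [0, 0, -14], 0.6]
    - [[0, 0, 0], [0, 0, -6], 0.6]
    - [[0, 0, 0], [0, 0, 0], 0.6]

```text
t: 11.8
tcp_pos: [0.5885, -0.2425, 0.2006]
tool_rot: [0.759, 0.652, 0.001, 0.002]
force: [0.1, -0.5, -1.4]
finger_gap: 0.486
gripper_force: 20.4
```

>>> play_rows:
  rows:
    - [[0, 0, 0], [10, 0, 0], 0.6]
    - [[0, 0, 0], [20, 0, 0], 0.6]
    - [[0, 0, 0], [25, 0, 0], 0.6]
    - [[0, 0, 0], [25, 0, 0], 0.6]
    - [[0, 0, 0], [25, 0, 0], 0.6]
    - [[0, 0, 0], [25, 0, 0], 0.6]
    - [[0, 0, 0], [25, 0, 0], 0.6]
    - [[0, 0, 0], [25, 0, 0], 0.6]
    - [[0, 0, 0], [25, 0, 0], 0.6]
    - [[0, 0, 0], [25, 0, 0], 0.6]
    - [[0, 0, 0], [20, 0, 0], 0.6]
    - [[0, 0, 0], [8, 0, 0], 0.6]

```text
t: 12.8
tcp_pos: [0.6253, 0.0167, 0.1966]
tool_rot: [0.758, 0.653, -0.001, -0.002]
force: [0.0, 0.1, -1.0]
finger_gap: 0.485
gripper_force: 20.4
```

>>> play_rows:
  rows:
    - [[0, 0, 0], [0, 0, 10], 0.6]
    - [[0, 0, 0], [0, 0, 20], 0.6]
    - [[0, 0, 0], [0, 0, 20], 0.6]
    - [[0, 0, 0], [0, 0, 20], 0.6]
    - [[0, 0, 0], [0, 0, 10], 0.6]
    - [[0, 0, 0], [0, 0, 0], 0.6]
    - [[0, 0, 0], [0, 0, 0], 0.6]

```text
t: 13.38
tcp_pos: [0.626, 0.0122, 0.1173]
tool_rot: [0.759, 0.651, -0.001, -0.001]
force: [0.3, -1.0, -0.1]
finger_gap: 0.484
gripper_force: 20.4
```

Run:
```python
from h import *
plan(.630,.014,.043,-9)
```

```text
turn [-0.1  0.   0.3] shift [ 2.4  3.7 74.3] rows>= 1.8 t 13.38 tcp [0.626  0.0122 0.1173] gap 0.484 F [ 0.3 -1.  -0.1] q [-0.16  0.68  1.53 -0.    0.93 -0.01]
```

>>> play_rows:
  rows:
    - [[0, 0, 0], [2.5, 4, 8], 0.6]
    - [[0, 0, 0], [0, 0, 14], 0.6]
    - [[0, 0, 0], [0, 0, 16], 0.6]
    - [[0, 0, 0], [0, 0, 14], 0.6]
    - [[0, 0, 0], [0, 0, 10], 0.6]
    - [[0, 0, 0], [0, 0, 6], 0.6]
    - [[0, 0, 0], [0, 0, 2], 0.6]
    - [[0, 0, 0], [0, 0, 0], 0.6]
    - [[0, 0, 0], [0, 0, 0], 0.6]

```text
t: 14.13
tcp_pos: [0.6315, 0.0148, 0.049]
tool_rot: [0.759, 0.652, 0.0, 0.001]
force: [-0.2, -1.0, -0.2]
finger_gap: 0.487
gripper_force: 20.4
```

Run:
```python
from h import *
plan(.630,.014,.043,-9)
p,d=snapshot('scene'); cv2.imwrite('pics/s4.png',p[100:300,230:470,::-1].repeat(3,0).repeat(3,1))
```

```text
turn [ 0.1 -0.   0.3] shift [-1.  -1.4  6. ] rows>= 0.2 t 14.13 tcp [0.6315 0.0148 0.049 ] gap 0.487 F [-0.2 -1.  -0.2] q [-0.15  0.79  1.54  0.    0.81 -0.  ]
```

View pics/s4.png

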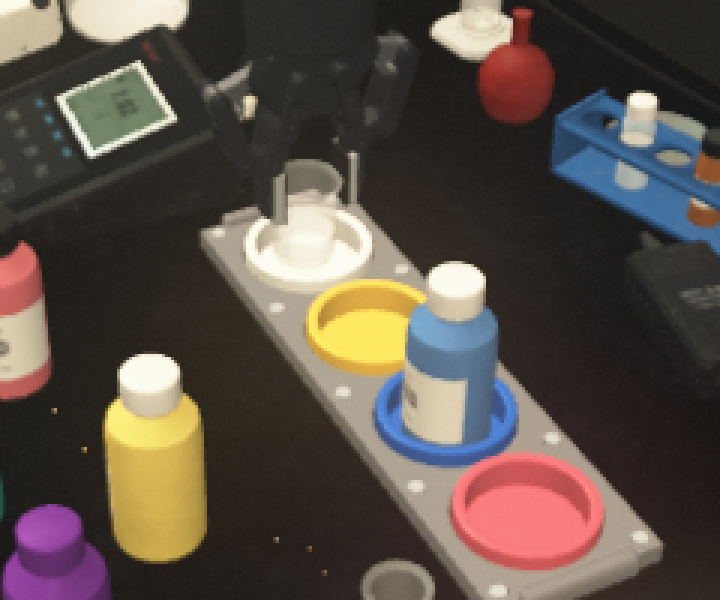

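The beaker hangs upright inside the white collar, crop (308,220), and the blue bottle is seated. Lowering the last 6 mm gently and releasing.

>>> play_rows:
  rows:
    - [[0, 0, 0], [-1, -1, 2], 0.6]
    - [[0, 0, 0], [0, 0, 2], 0.6]
    - [[0, 0, 0], [0, 0, 1.5], 0.6]
    - [[0, 0, 0], [0, 0, 0.5], 0.6]
    - [[0, 0, 0], [0, 0, 0], 0.6]
    - [[0, 0, 0], [0, 0, 0], 0.6]

```text
t: 14.68
tcp_pos: [0.6298, 0.0141, 0.0431]
tool_rot: [0.759, 0.652, 0.0, 0.0]
force: [-1.5, 0.1, 5.2]
finger_gap: 0.485
gripper_force: 20.7
```

>>> play_rows:
  rows:
    - [[0, 0, 0], [0, 0, 0], 0.5]
    - [[0, 0, 0], [0, 0, 0], 0.4]
    - [[0, 0, 0], [0, 0, 0], 0.3]
    - [[0, 0, 0], [0, 0, 0], 0.1]
    - [[0, 0, 0], [0, 0, 0], 0]
    - [[0, 0, 0], [0, 0, 0], 0]
    - [[0, 0, 0], [0, 0, 0], 0]
    - [[0, 0, 0], [0, 0, -15], 0]
    - [[0, 0, 0], [0, 0, -30], 0]
    - [[0, 0, 0], [0, 0, -35], 0]
    - [[0, 0, 0], [0, 0, -35], 0]
    - [[0, 0, 0], [0, 0, -35], 0]

```text
t: 15.68
tcp_pos: [0.6293, 0.014, 0.1935]
tool_rot: [0.759, 0.652, -0.0, -0.0]
force: [1.3, -0.9, 0.2]
finger_gap: 0.996
gripper_force: 0.0
```

Run:
```python
from h import *
plan(.426,.029,.2,-9)
```

```text
turn [-0.1  0.   0.3] shift [ -17.  -203.1   -6.5] rows>= 5.0 t 15.68 tcp [0.6293 0.014  0.1935] gap 0.996 F [ 1.3 -0.9  0.2] q [-0.15  0.59  1.46 -0.    1.09 -0.  ]
```

>>> play_rows:
  rows:
    - [[0, 0, 0], [0, -15, 0], 0]
    - [[0, 0, 0], [-2, -25, 0], 0]
    - [[0, 0, 0], [-3, -30, 0], 0]
    - [[0, 0, 0], [-3, -30, 0], 0]
    - [[0, 0, 0], [-3, -30, 0], 0]
    - [[0, 0, 0], [-3, -30, 0], 0]
    - [[0, 0, 0], [-3, -25, 0], 0]
    - [[0, 0, 0], [0, -15, 0], 0]
    - [[0, 0, 0], [0, 0, 15], 0]
    - [[0, 0, 0], [0, 0, 15], 0]
    - [[0, 0, 0], [0, 0, 0], 0]
    - [[0, 0, 0], [0, 0, 0], 0]

```text
t: 16.68
tcp_pos: [0.4291, 0.0274, 0.1621]
tool_rot: [0.759, 0.652, -0.0, -0.001]
force: [-0.2, 0.6, 0.3]
finger_gap: 1.004
gripper_force: 0.0
```

Run:
```python
from h import *
plan(.426,.029,.056,-9)
```

```text
turn [-0.1 -0.   0.3] shift [  1.1  -3.3 106.1] rows>= 2.6 t 16.68 tcp [0.4291 0.0274 0.1621] gap 1.004 F [-0.2  0.6  0.3] q [-0.2   0.4   1.98 -0.    0.75 -0.05]
```

>>> play_rows:
  rows:
    - [[0, 0, 0], [1, -3, 10], 0]
    - [[0, 0, 0], [0, 0, 16], 0]
    - [[0, 0, 0], [0, 0, 18], 0]
    - [[0, 0, 0], [0, 0, 18], 0]
    - [[0, 0, 0], [0, 0, 18], 0]
    - [[0, 0, 0], [0, 0, 15], 0]
    - [[0, 0, 0], [0, 0, 8], 0]
    - [[0, 0, 0], [0, 0, 2], 0]
    - [[0, 0, 0], [0, 0, 0], 0]
    - [[0, 0, 0], [0, 0, 0], 0]

```text
t: 17.52
tcp_pos: [0.4273, 0.0287, 0.0579]
tool_rot: [0.759, 0.652, 0.0, 0.001]
force: [0.1, 0.5, -0.4]
finger_gap: 0.998
gripper_force: 0.0
```

>>> play_rows:
  rows:
    - [[0, 0, 0], [0, 0, 0], 0.3]
    - [[0, 0, 0], [0, 0, 0], 0.4]
    - [[0, 0, 0], [0, 0, 0], 0.45]
    - [[0, 0, 0], [0, 0, 0], 0.5]
    - [[0, 0, 0], [0, 0, 0], 0.55]
    - [[0, 0, 0], [0, 0, 0], 0.6]
    - [[0, 0, 0], [0, 0, 0], 0.6]
    - [[0, 0, 0], [0, 0, 0], 0.6]
  grip_force: 35

```text
t: 18.18
tcp_pos: [0.4268, 0.0288, 0.0581]
tool_rot: [0.759, 0.652, 0.0, 0.0]
force: [-0.8, -0.5, 6.8]
finger_gap: 0.553
gripper_force: 35.0
```

Run:
```python
from h import *
plan(.588,-.245,.22,-9)
```

```text
turn [0.1 0.  0.3] shift [-245.2  202.1 -161.9] rows>= 8.7 t 18.18 tcp [0.4268 0.0288 0.0581] gap 0.553 F [-0.8 -0.5  6.8] q [-0.2   0.63  2.06 -0.    0.45 -0.04]
```

>>> play_rows:
  rows:
    - [[0, 0, 0], [0, 0, -8], 0.6]
    - [[0, 0, 0], [0, 0, -14], 0.6]
    - [[0, 0, 0], [0, 0, -20], 0.6]
    - [[0, 0, 0], [0, 0, -22], 0.6]
    - [[0, 0, 0], [0, 0, -22], 0.6]
    - [[0, 0, 0], [0, 0, -22], 0.6]
    - [[0, 0, 0], [0, 0, -22], 0.6]
    - [[0, 0, 0], [0, 0, -16], 0.6]
    - [[0, 0, 0], [0, 0, -8], 0.6]
    - [[0, 0, 0], [0, 0, 0], 0.6]

```text
t: 19.02
tcp_pos: [0.4274, 0.0287, 0.2131]
tool_rot: [0.759, 0.652, 0.001, 0.002]
force: [-0.2, -0.6, -1.3]
finger_gap: 0.55
gripper_force: 36.6
```

>>> play_rows:
  rows:
    - [[0, 0, 0], [-10, 8, 0], 0.6]
    - [[0, 0, 0], [-18, 15, 0], 0.6]
    - [[0, 0, 0], [-24, 20, 0], 0.6]
    - [[0, 0, 0], [-24, 20, 0], 0.6]
    - [[0, 0, 0], [-24, 20, 0], 0.6]
    - [[0, 0, 0], [-24, 20, 0], 0.6]
    - [[0, 0, 0], [-24, 20, 0], 0.6]
    - [[0, 0, 0], [-24, 20, 0], 0.6]
    - [[0, 0, 0], [-24, 20, 0], 0.6]
    - [[0, 0, 0], [-24, 20, 0], 0.6]
    - [[0, 0, 0], [-16, 12, 0], 0.6]
    - [[0, 0, 0], [-8, 6, 0], 0.6]

```text
t: 20.02
tcp_pos: [0.5891, -0.2465, 0.2088]
tool_rot: [0.759, 0.651, -0.001, -0.0]
force: [0.0, 0.6, -1.0]
finger_gap: 0.547
gripper_force: 36.6
```

>>> play_rows:
  rows:
    - [[0, 0, 0], [0, 0, 10], 0.6]
    - [[0, 0, 0], [0, 0, 15], 0.6]
    - [[0, 0, 0], [0, 0, 15], 0.6]
    - [[0, 0, 0], [0, 0, 0], 0.6]
    - [[0, 0, 0], [0, 0, 0], 0.6]

```text
t: 20.43
tcp_pos: [0.5867, -0.2408, 0.1692]
tool_rot: [0.758, 0.652, -0.001, -0.003]
force: [-0.1, -0.2, -1.2]
finger_gap: 0.551
gripper_force: 36.6
```

Run:
```python
from h import *
plan(.588,-.245,.058,-9)
```

```text
turn [-0.3 -0.1  0.4] shift [ -3.9   2.  111.2] rows>= 2.7 t 20.43 tcp [ 0.5867 -0.2408  0.1692] gap 0.551 F [-0.1 -0.2 -1.2] q [-0.57  0.62  1.47  0.    1.06 -0.42]
```

>>> play_rows:
  rows:
    - [[0, 0, 0], [-4, 2, 8], 0.6]
    - [[0, 0, 0], [0, 0, 12], 0.6]
    - [[0, 0, 0], [0, 0, 15], 0.6]
    - [[0, 0, 0], [0, 0, 15], 0.6]
    - [[0, 0, 0], [0, 0, 15], 0.6]
    - [[0, 0, 0], [0, 0, 10], 0.6]
    - [[0, 0, 0], [0, 0, 5], 0.6]
    - [[0, 0, 0], [0, 0, 0], 0.6]
    - [[0, 0, 0], [0, 0, 0], 0.6]
    - [[0, 0, 0], [0, 0, 0], 0.6]

```text
t: 21.27
tcp_pos: [0.5906, -0.2474, 0.0922]
tool_rot: [0.759, 0.652, 0.0, 0.001]
force: [0.4, -0.0, -1.1]
finger_gap: 0.55
gripper_force: 36.6
```

Run:
```python
from h import *
plan(.588,-.245,.058,-9)
p,d=snapshot('scene'); cv2.imwrite('pics/s5.png',p[140:340,250:490,::-1].repeat(3,0).repeat(3,1))
```

```text
turn [0.1 0.  0.3] shift [ 2.  -2.9 34.2] rows>= 0.8 t 21.27 tcp [ 0.5906 -0.2474  0.0922] gap 0.55 F [ 0.4 -0.  -1.1] q [-0.57  0.73  1.51 -0.    0.9  -0.42]
```

View pics/s5.png

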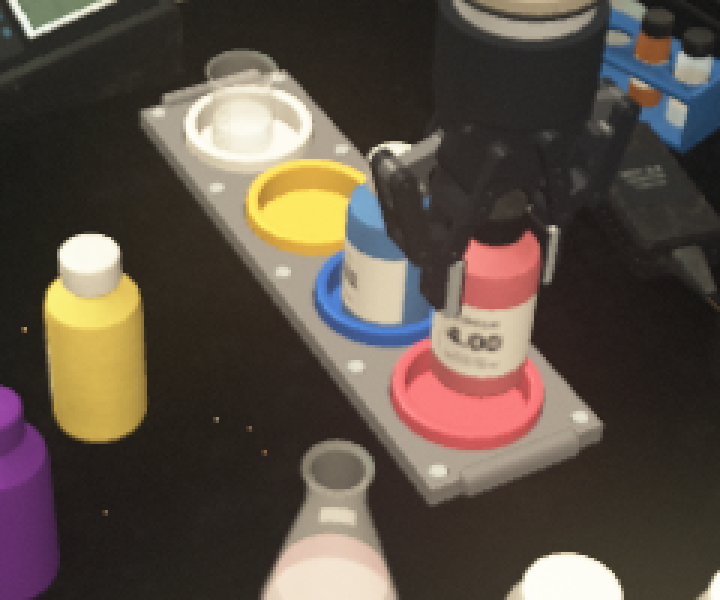

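The beaker stands upright in the white well, crop (243,115). The pink bottle hangs over the pink well, (485,330). Lowering it.

>>> play_rows:
  rows:
    - [[0, 0, 0], [2, -3, 6], 0.6]
    - [[0, 0, 0], [0, 0, 8], 0.6]
    - [[0, 0, 0], [0, 0, 8], 0.6]
    - [[0, 0, 0], [0, 0, 6], 0.6]
    - [[0, 0, 0], [0, 0, 3], 0.6]
    - [[0, 0, 0], [0, 0, 0], 0.6]
    - [[0, 0, 0], [0, 0, 0], 0.6]
    - [[0, 0, 0], [0, 0, 0], 0.6]

```text
t: 21.98
tcp_pos: [0.5875, -0.2447, 0.0604]
tool_rot: [0.759, 0.652, 0.0, 0.0]
force: [-0.4, 0.9, -1.0]
finger_gap: 0.546
gripper_force: 36.6
```

Run:
```python
from h import *
plan(.588,-.245,.058,-9)
```

```text
turn [0.  0.  0.3] shift [-0.2  0.6  2.4] rows>= 0.1 t 21.98 tcp [ 0.5875 -0.2447  0.0604] gap 0.546 F [-0.4  0.9 -1. ] q [-0.57  0.77  1.53 -0.    0.84 -0.42]
```

>>> play_rows:
  rows:
    - [[0, 0, 0], [0, 0, 1.5], 0.6]
    - [[0, 0, 0], [0, 0, 1], 0.6]
    - [[0, 0, 0], [0, 0, 0], 0.6]
    - [[0, 0, 0], [0, 0, 0], 0.6]
    - [[0, 0, 0], [0, 0, 0], 0.5]
    - [[0, 0, 0], [0, 0, 0], 0.4]
    - [[0, 0, 0], [0, 0, 0], 0.2]
    - [[0, 0, 0], [0, 0, 0], 0]
    - [[0, 0, 0], [0, 0, 0], 0]
    - [[0, 0, 0], [0, 0, 0], 0]
    - [[0, 0, 0], [0, 0, 0], 0]

```text
t: 22.9
tcp_pos: [0.5872, -0.2445, 0.0577]
tool_rot: [0.759, 0.652, -0.0, -0.0]
force: [0.3, 0.4, 1.1]
finger_gap: 1.001
gripper_force: 0.0
```

>>> play_rows:
  rows:
    - [[0, 0, 0], [0, 0, -15], 0]
    - [[0, 0, 0], [0, 0, -25], 0]
    - [[0, 0, 0], [0, 0, -30], 0]
    - [[0, 0, 0], [0, 0, -30], 0]
    - [[0, 0, 0], [0, 0, -30], 0]
    - [[0, 0, 0], [0, 0, -20], 0]
    - [[0, 0, 0], [0, 0, 0], 0]
    - [[0, 0, 0], [0, 0, 0], 0]

```text
t: 23.57
tcp_pos: [0.5878, -0.2449, 0.2093]
tool_rot: [0.759, 0.652, 0.0, 0.002]
force: [-0.1, 0.6, -0.1]
finger_gap: 0.997
gripper_force: 0.0
```

Run:
```python
from h import *
plan(.429,-.1315,.2,-9)
```

```text
turn [0.2 0.1 0.3] shift [  87.1 -174.6    9.3] rows>= 4.8 t 23.57 tcp [ 0.5878 -0.2449  0.2093] gap 0.997 F [-0.1  0.6 -0.1] q [-0.57  0.58  1.43 -0.    1.13 -0.42]
```

>>> play_rows:
  rows:
    - [[0, 0, 0], [7, -14, 0], 0]
    - [[0, 0, 0], [11, -22, 0], 0]
    - [[0, 0, 0], [14, -28, 0], 0]
    - [[0, 0, 0], [14, -28, 0], 0]
    - [[0, 0, 0], [14, -28, 0], 0]
    - [[0, 0, 0], [14, -28, 0], 0]
    - [[0, 0, 0], [10, -18, 0], 0]
    - [[0, 0, 0], [3, -8, 0], 0]
    - [[0, 0, 0], [0, 0, 15], 0]
    - [[0, 0, 0], [0, 0, 20], 0]
    - [[0, 0, 0], [0, 0, 0], 0]
    - [[0, 0, 0], [0, 0, 0], 0]

```text
t: 24.57
tcp_pos: [0.428, -0.1323, 0.1717]
tool_rot: [0.759, 0.651, -0.001, -0.002]
force: [0.7, -0.1, -0.1]
finger_gap: 1.001
gripper_force: 0.0
```

Run:
```python
from h import *
plan(.429,-.1315,.057,-9)
```

```text
turn [-0.2 -0.1  0.3] shift [  1.    0.9 114.7] rows>= 2.8 t 24.57 tcp [ 0.428  -0.1323  0.1717] gap 1.001 F [ 0.7 -0.1 -0.1] q [-0.55  0.41  1.93 -0.    0.81 -0.4 ]
```

>>> play_rows:
  rows:
    - [[0, 0, 0], [1, 1, 10], 0]
    - [[0, 0, 0], [0, 0, 16], 0]
    - [[0, 0, 0], [0, 0, 18], 0]
    - [[0, 0, 0], [0, 0, 18], 0]
    - [[0, 0, 0], [0, 0, 18], 0]
    - [[0, 0, 0], [0, 0, 18], 0]
    - [[0, 0, 0], [0, 0, 11], 0]
    - [[0, 0, 0], [0, 0, 5], 0]
    - [[0, 0, 0], [0, 0, 0], 0]
    - [[0, 0, 0], [0, 0, 0], 0]

```text
t: 25.4
tcp_pos: [0.4301, -0.1319, 0.0591]
tool_rot: [0.759, 0.652, 0.0, 0.0]
force: [0.3, 0.1, 0.3]
finger_gap: 0.997
gripper_force: 0.0
```

>>> play_rows:
  rows:
    - [[0, 0, 0], [0, 0, 0], 0.3]
    - [[0, 0, 0], [0, 0, 0], 0.4]
    - [[0, 0, 0], [0, 0, 0], 0.45]
    - [[0, 0, 0], [0, 0, 0], 0.5]
    - [[0, 0, 0], [0, 0, 0], 0.55]
    - [[0, 0, 0], [0, 0, 0], 0.6]
    - [[0, 0, 0], [0, 0, 0], 0.6]
    - [[0, 0, 0], [0, 0, 0], 0.6]

```text
t: 26.07
tcp_pos: [0.4297, -0.1317, 0.0597]
tool_rot: [0.759, 0.652, 0.0, 0.001]
force: [-1.2, 0.1, 5.0]
finger_gap: 0.56
gripper_force: 35.2
```

Run:
```python
from h import *
plan(.615,-.075,.21,-9)
```

```text
turn [0.1 0.  0.3] shift [  84.9  174.1 -150.3] rows>= 6.0 t 26.07 tcp [ 0.4297 -0.1317  0.0597] gap 0.56 F [-1.2  0.1  5. ] q [-0.55  0.64  2.01 -0.    0.49 -0.4 ]
```

>>> play_rows:
  rows:
    - [[0, 0, 0], [0, 0, -8], 0.6]
    - [[0, 0, 0], [0, 0, -14], 0.6]
    - [[0, 0, 0], [0, 0, -20], 0.6]
    - [[0, 0, 0], [0, 0, -22], 0.6]
    - [[0, 0, 0], [0, 0, -22], 0.6]
    - [[0, 0, 0], [0, 0, -22], 0.6]
    - [[0, 0, 0], [0, 0, -22], 0.6]
    - [[0, 0, 0], [0, 0, -14], 0.6]
    - [[0, 0, 0], [0, 0, -6], 0.6]
    - [[0, 0, 0], [0, 0, 0], 0.6]

```text
t: 26.9
tcp_pos: [0.43, -0.1317, 0.2104]
tool_rot: [0.758, 0.652, 0.001, 0.002]
force: [-0.1, 0.0, -2.5]
finger_gap: 0.559
gripper_force: 36.9
```

>>> play_rows:
  rows:
    - [[0, 0, 0], [5, 10, 0], 0.6]
    - [[0, 0, 0], [9, 18, 0], 0.6]
    - [[0, 0, 0], [12, 24, 0], 0.6]
    - [[0, 0, 0], [12, 24, 0], 0.6]
    - [[0, 0, 0], [12, 24, 0], 0.6]
    - [[0, 0, 0], [12, 24, 0], 0.6]
    - [[0, 0, 0], [11, 24, 0], 0.6]
    - [[0, 0, 0], [8, 18, 0], 0.6]
    - [[0, 0, 0], [4, 8, 0], 0.6]
    - [[0, 0, 0], [0, 0, 0], 0.6]
    - [[0, 0, 0], [0, 0, 0], 0.6]
    - [[0, 0, 0], [0, 0, 0], 0.6]

```text
t: 27.9
tcp_pos: [0.6126, -0.0735, 0.2077]
tool_rot: [0.759, 0.652, -0.001, -0.001]
force: [0.4, -0.4, -0.8]
finger_gap: 0.561
gripper_force: 36.9
```

Run:
```python
from h import *
plan(.615,-.075,.0595,-9)
```

```text
turn [-0.2 -0.   0.3] shift [ -1.1   2.6 148.2] rows>= 3.6 t 27.9 tcp [ 0.6126 -0.0735  0.2077] gap 0.561 F [ 0.4 -0.4 -0.8] q [-0.3   0.55  1.48 -0.    1.11 -0.15]
```

>>> play_rows:
  rows:
    - [[0, 0, 0], [-1, 2.5, 10], 0.6]
    - [[0, 0, 0], [0, 0, 16], 0.6]
    - [[0, 0, 0], [0, 0, 18], 0.6]
    - [[0, 0, 0], [0, 0, 18], 0.6]
    - [[0, 0, 0], [0, 0, 18], 0.6]
    - [[0, 0, 0], [0, 0, 18], 0.6]
    - [[0, 0, 0], [0, 0, 10], 0.6]
    - [[0, 0, 0], [0, 0, 5], 0.6]
    - [[0, 0, 0], [0, 0, 0], 0.6]
    - [[0, 0, 0], [0, 0, 0], 0.6]

```text
t: 28.73
tcp_pos: [0.6168, -0.0754, 0.0962]
tool_rot: [0.759, 0.651, 0.0, 0.0]
force: [-0.2, -0.1, -0.4]
finger_gap: 0.564
gripper_force: 36.9
```

Run:
```python
from h import *
plan(.615,-.075,.0595,-9)
```

```text
turn [0.  0.  0.3] shift [ 0.1 -1.9 36.7] rows>= 0.9 t 28.73 tcp [ 0.6168 -0.0754  0.0962] gap 0.564 F [-0.2 -0.1 -0.4] q [-0.3   0.71  1.55 -0.    0.88 -0.15]
```

>>> play_rows:
  rows:
    - [[0, 0, 0], [0, -1.5, 6], 0.6]
    - [[0, 0, 0], [0, 0, 9], 0.6]
    - [[0, 0, 0], [0, 0, 9], 0.6]
    - [[0, 0, 0], [0, 0, 6], 0.6]
    - [[0, 0, 0], [0, 0, 4], 0.6]
    - [[0, 0, 0], [0, 0, 0], 0.6]
    - [[0, 0, 0], [0, 0, 0], 0.6]
    - [[0, 0, 0], [0, 0, 0], 0.6]

```text
t: 29.4
tcp_pos: [0.6154, -0.0749, 0.0619]
tool_rot: [0.759, 0.652, 0.0, 0.0]
force: [0.2, -0.7, -0.7]
finger_gap: 0.561
gripper_force: 36.9
```

Run:
```python
from h import *
plan(.615,-.075,.0595,-9)
```

```text
turn [0.  0.  0.3] shift [-0.2 -0.3  2.4] rows>= 0.1 t 29.4 tcp [ 0.6154 -0.0749  0.0619] gap 0.561 F [ 0.2 -0.7 -0.7] q [-0.3   0.76  1.57 -0.    0.81 -0.15]
```

Touch down, release, rise, and move back to leave the view clear.

>>> play_rows:
  rows:
    - [[0, 0, 0], [0, 0, 1.5], 0.6]
    - [[0, 0, 0], [0, 0, 1], 0.6]
    - [[0, 0, 0], [0, 0, 0], 0.6]
    - [[0, 0, 0], [0, 0, 0], 0.6]
    - [[0, 0, 0], [0, 0, 0], 0.5]
    - [[0, 0, 0], [0, 0, 0], 0.4]
    - [[0, 0, 0], [0, 0, 0], 0.2]
    - [[0, 0, 0], [0, 0, 0], 0]
    - [[0, 0, 0], [0, 0, 0], 0]
    - [[0, 0, 0], [0, 0, 0], 0]
    - [[0, 0, 0], [0, 0, 0], 0]

```text
t: 30.32
tcp_pos: [0.6152, -0.0748, 0.0592]
tool_rot: [0.759, 0.652, -0.0, -0.0]
force: [0.3, 0.7, -0.5]
finger_gap: 1.003
gripper_force: 0.0
```

>>> play_rows:
  rows:
    - [[0, 0, 0], [0, 0, -15], 0]
    - [[0, 0, 0], [0, 0, -25], 0]
    - [[0, 0, 0], [0, 0, -30], 0]
    - [[0, 0, 0], [0, 0, -30], 0]
    - [[0, 0, 0], [0, 0, -30], 0]
    - [[0, 0, 0], [0, 0, -30], 0]
    - [[0, 0, 0], [0, 0, -30], 0]
    - [[0, 0, 0], [0, 0, -20], 0]
    - [[0, 0, 0], [20, 0, 0], 0]
    - [[0, 0, 0], [30, 0, 0], 0]
    - [[0, 0, 0], [30, 0, 0], 0]
    - [[0, 0, 0], [30, 0, 0], 0]

```text
t: 31.32
tcp_pos: [0.6317, 0.0347, 0.2696]
tool_rot: [0.759, 0.651, 0.0, 0.0]
force: [0.9, -0.7, 0.3]
finger_gap: 1.0
gripper_force: 0.0
```

>>> play_rows:
  rows:
    - [[0, 0, 0], [30, 0, 0], 0]
    - [[0, 0, 0], [30, 0, 0], 0]
    - [[0, 0, 0], [20, 0, 0], 0]
    - [[0, 0, 0], [0, 0, 0], 0]
    - [[0, 0, 0], [0, 0, 0], 0]
    - [[0, 0, 0], [0, 0, 0], 0]
    - [[0, 0, 0], [0, 0, 0], 0]

```text
t: 31.9
tcp_pos: [0.6437, 0.1118, 0.2692]
tool_rot: [0.759, 0.651, -0.0, 0.0]
force: [-0.0, 0.8, -0.3]
finger_gap: 0.997
gripper_force: 0.0
```

Run:
```python
from h import *
p,d=snapshot('scene'); np.save('pics/s6.npy',d); cv2.imwrite('pics/s6.png',p[100:380,200:500,::-1].repeat(2,0).repeat(2,1))
p2,d2=snapshot('side')
from scipy.optimize import least_squares
for nm,dep in (('scene',d),('side',d2)):
  c=get_calibration(nm); P=world(c,np.ones((480,640),bool),dep)
  for k,g in dict(yellow=(.615,-.075),blue=(.6015,-.160),pink=(.588,-.245)).items():
    Q=P[(np.hypot(*(P[:,:2]-g).T)<.036)&(P[:,2]>.03)&(P[:,2]<.072)]
    s=least_squares(lambda q:np.hypot(*(Q[:,:2]-q).T)-.025,g,loss='soft_l1',f_scale=.002); print(nm,k,len(Q),((s.x-g)*1000).round(1),'top',np.sort(P[np.hypot(*(P[:,:2]-g).T)<.012][:,2])[-10:].mean().round(4))
print(sense()['force'],sense()['t'])
```

```text
scene yellow 535 [ 1.3 -0.5] top 0.1151
scene blue 599 [ 0.6 -1.5] top 0.1154
scene pink 645 [-0.  -0.2] top 0.1154
side yellow 387 [-1.9  0.7] top 0.1128
side blue 474 [-2.7 -0.4] top 0.1128
side pink 767 [-3.2  1. ] top 0.1132
[ 0.31143609  0.30943631 -0.13616188] 32.0
```

View pics/s6.png

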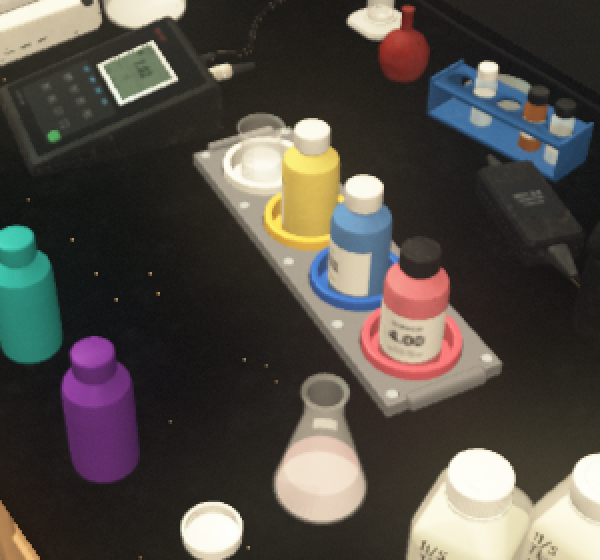

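All three bottles stand centred in their own collars: yellow (310,185), blue (360,240), pink (415,305). The beaker is upright in the white well (262,155), and the flask is unmoved (322,450). Handing in.

```bash
python3 -c "from station import *; print(sign_off())"
```

```text
the job is handed in; nothing more can be done
None
```

I handed the job in at about 32 s: in the last pictures each bottle stands in its own colour's well (within about 4 mm of centre), the beaker is upright in the white well and the flask is unmoved, but `sign_off()` returned no verdict.

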